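# Zero the mill's turns counter, then free its quarter-turn filler cap and hold it up

## Robot

A 6-joint arm with a two-finger parallel gripper is mounted at the origin on a cart in front of the work surface, level with it; the furniture and walls round the work are solid. World frame = base frame: x ahead of the robot, y to its left, z up, the work surface at z = 0. Lengths are in m, angles in rad, forces in N, time in s.
With the tool pointing down it reaches from about 0.25 to 0.775 m from the base axis. Payload 8.9 kg.
Tool frame: the origin (TCP) lies at the very end of the fingers, on their centre line; the grasp point (between the pads) lies hold_point_z behind it (hold_point_z is the distance from the TCP to the grasp point, in m); y points along the fingers, z is the direction in which the jaws open and shut, and the axes are right-handed (so a half turn about y gives the same grasp; the last joint's range is limited). The gripper opens to 85 mm and grips with 20 to 120 N. Pads are 22 mm wide; open, the fingers measure 114 mm over their backs; the gripper's body (76 mm by 85 mm) begins 54 mm behind the grasp point. The pads swing forward as they close: fully open they stand 13 mm farther back than shut.
Start: joints at [1.119, 0.291, -0.153, 1.127, 0, 1.431], TCP at [0.162, 0.5, 0.231] pointing down, gripper open.
Joint ranges: [-2.52, 2.52], [-0.91, 1.74], [-1.3, 1.37], [-1.96, 2.02], [-1.52, 1.47], [-3.14, 3.14]. Speed limits (rad/s): [2.22, 2.22, 2.79, 3.14, 3.14, 3.14].

## Interface

Orientations are given as [roll, pitch, yaw] about the fixed x, y, z axes, in that order (R = Rz(yaw) Ry(pitch) Rx(roll)).
In Python, from cell import get_obs, capture, hand_in, hold_point_z gives the robot as it stands.
- The arm moves only by the shell command python3 -m inch 'ROWS' [OPENING] [FORCE]. ROWS is JSON, a list of rows, each a list of 4 numbers: the shift along the world's x, y, z each as a share of 25 mm, from -1 to 1, then the turn about the world's z as a share of 6 degrees, from -1 to 1. In form: [[tx, ty, tz, roll], ...]. A call has exactly 10 rows; each row shifts and turns the commanded pose from where the row before left it; what a row does not reach is not made up. A row lasts 1/8 s, in which the tool goes at most 62.5 mm and 10.7 degrees, less where a joint would pass 70% of its speed; a pose out of reach is approached as far as the arm can. A call with a number of a shift or a turn outside -1 to 1 is refused whole. A call with a gripper value outside its range is refused whole. OPENING is the opening, from 0 (shut) to 1 (fully open), set as the call begins (- or left out, the last holds). The fingers move at their own pace and stop on an object; FORCE is the grip in N (left out, the last holds). Time passes only in rows, so rows that do not move let the fingers close, or fill a call up. It gives the time, the measured TCP pose, the force and the opening at its end, in the units of the state.
- get_obs(): the state, without advancing time (a new reading comes with each control period).
- capture(name): name is "scene" or "top" or "wrist"; returns a dict with "image" (384x512x3 uint8, red, green, blue), "K" (3x3 intrinsics, pixels), "dist" ([k1, k2, p1, p2, k3] as OpenCV has them; the pictures are not rectified), "camera_from_world" (4x4, takes a point from world to camera coordinates). Camera axes: x right, y up, looking along -z (the intrinsics and any distortion apply to the point x, -y, -z); pixel columns grow to the right and rows downward; lengths in m; the calibration is good to about 2 mm. A picture is of the moment at which its call begins. There is no depth.
- hand_in(): hands the job in, once; it reports no verdict.
The state is a dict: "clock": time; "joint_positions": joint angles; "qd": joint speeds; "joint_efforts": joint torques, N m; "tool_pos": TCP position; "orientation": TCP orientation; "force": force on the tool from outside, world axes, zero at the start; "ft_torque": the same for the moment, N m; "opening": finger opening in m.
Only numpy, scipy, OpenCV 4.12 (cv2) and the standard library are available. Lean on these libraries where they do the work, as an engineer would, in place of code of your own. Each camera call takes 0.05 s, during which the arm holds its last target.

## Task

Get the bench glaze mill ready for its next batch: first turn the knob of its turns counter back to the zero stop, then take the filler cap off the pot. Nobody remembers whether this cap's quarter-turn lock has a normal or a reverse hand, so try which way it loosens, turn it free and lift it off. Finish still holding the cap in the gripper, level and about 10 cm above where it sat, with the counter left at zero and the tub, loop tool and tape roll beside the mill left where they are.

Things in the scene. Friction and masses are not known exactly. Their poses are not given: they have to be found in the camera images.
- mill: Bench glaze mill, fixed: a 170 x 330 mm dark base plate with a round aluminium pot (132 mm across, axis at y = -85 mm) at one end and a grey counter box (130 x 120 mm, top at 104 mm, centre at y = +90 mm) at the other. Origin: centre of the plate's underside, on the table; x to the rear, y towards the counter box, z up; its yaw varies.
- neck (a point): Centre of the collar on the pot, 80 mm above the table; the cap's skirt sits here, round a 20 mm high neck with locking tabs. Axes as the mill's. From its start the cap turns freely ONE way, which differs from run to run: free to lift from 1.0 to 2.0 rad, then it lifts straight up. The other way it meets a hard stop after 0.1 to 0.25 rad. Turning takes almost no torque.
- cap: Loose steel filler cap, about 140 g, 64 mm across, 30 mm high, open below, with a straight grip bar on top: 56 mm long (cap's x), 14 mm thick (y), from 28 to 54 mm above the origin. Origin: centre of the skirt's underside, z up. Locked at first: lugs under the neck's tabs, about 3 mm of play upward.
- counter (a joint): Angle of the counter's knob, rad: 0 = zero stop (hard), up to 2.4. Grows counter-clockwise seen from above, so clockwise leads to zero. At 0 the knob's white pointer lies along the mill's +x, at the longest mark of the dial. Slight friction only (0.03 N m); it stays where left.
- counter_grip (a point): On the knob's axis at mid-height of its grip bar, 122 mm above the table. The bar is 48 mm long, 12 mm thick, from 113 to 133 mm above the table, on a 52 mm disc. The point turns with the knob: its x axis runs along the bar towards the white pointer.
- glaze_tub: Bystander: lidded glaze tub behind the mill, 73 mm across, 62 mm high; origin under its centre.
- loop: Bystander: loop tool, 200 mm long, 27 mm wide, lying on the table beside the counter box; origin under its centre.
- tape: Bystander: roll of masking tape, 100 mm across, 24 mm high, lying beside the pot; origin under its centre.
Not all that is in view belongs to the job. What is shaped like the cap but pink is not meant.

How it is judged:
By the outcome, as a careful person would: the job done as asked, in the order asked, and still so for the second after the job is handed in, while the arm keeps its last pose, push and grip.
It also fails if it takes over 51 s, if anything falls off the work surface, if the arm or the gripper's body presses on something with over 40 N, if the wrist force passes 120 N, or if a joint passes its speed limit or range.

## Working session

There is one attempt and no reset: what is moved stays moved. The work goes in short steps, Python scripts to look and compute and a shell command to move; the robot and the scene stay as the last step left them, time stands still between calls to the robot, and variables do not carry over. Pictures are saved under pics/ and viewed, and the job is handed in when it is done.

```bash
ls -la; mkdir -p pics
python3 - <<'E'
from cell import *
import cv2
print(hold_point_z, get_obs())
for n in ["scene","top","wrist"]:
    c=capture(n); cv2.imwrite(f"pics/{n}0.png",c["image"][:,:,::-1]); print(n,c["K"].tolist(),c["dist"],c["camera_from_world"].round(3).tolist())
E
```

```text
total 12
drwxr-xr-x  3 agent agent 4096 Dec  7 14:18 .
drwxr-xr-x 23 root  root  4096 Dec  7 14:18 ..
drwxr-xr-x  2 agent agent 4096 Dec  7 14:18 pics
0.0187 {'clock': 0.0, 'joint_positions': array([ 1.11873174e+00,  2.91259288e-01, -1.54115766e-01,  1.12668755e+00,
        8.82418392e-06,  1.43151274e+00]), 'qd': array([ 2.53360038e-05,  2.24052175e-03, -2.18965399e-04, -9.02064800e-04,
       -6.83155686e-04,  1.18542285e-04]), 'joint_efforts': array([-1.46052382e-03, -5.37147045e+01,  3.31364536e+01,  1.60536671e-02,
       -3.42614248e-04, -2.64997709e-06]), 'tool_pos': array([0.16134311, 0.49914558, 0.23074714]), 'orientation': array([-1.57204912e+00,  1.84540914e-04, -3.12781119e-01]), 'force': array([-0.47234382,  0.54389718, -0.04151027]), 'ft_torque': array([ 0.01460829, -0.03849081,  0.04497256]), 'opening': 0.08511586374813015}
scene [[353.72474853970044, 0.0, 256.6796697295372], [0.0, 353.72474853970044, 190.52681857363373], [0.0, 0.0, 1.0]] [0.01792092 0.         0.         0.         0.        ] [[0.561, -0.828, 0.005, -0.309], [0.356, 0.247, 0.901, -0.314], [-0.747, -0.504, 0.433, -0.444], [0.0, 0.0, 0.0, 1.0]]
top [[457.2263829514201, 0.0, 255.61698869454918], [0.0, 457.2263829514201, 191.2671333966822], [0.0, 0.0, 1.0]] [0.04763441 0.         0.         0.         0.        ] [[-0.023, -1.0, 0.003, 0.052], [0.995, -0.023, 0.094, -0.625], [-0.094, 0.005, 0.996, -1.173], [0.0, 0.0, 0.0, 1.0]]
wrist [[271.55461273666265, 0.0, 254.0803764712914], [0.0, 271.55461273666265, 191.61149476344153], [0.0, 0.0, 1.0]] [0.00548813 0.         0.         0.         0.        ] [[0.308, 0.951, -0.0, -0.524], [-0.91, 0.295, -0.292, 0.037], [-0.277, 0.09, 0.956, -0.38], [0.0, 0.0, 0.0, 1.0]]
```

View pics/scene0.png

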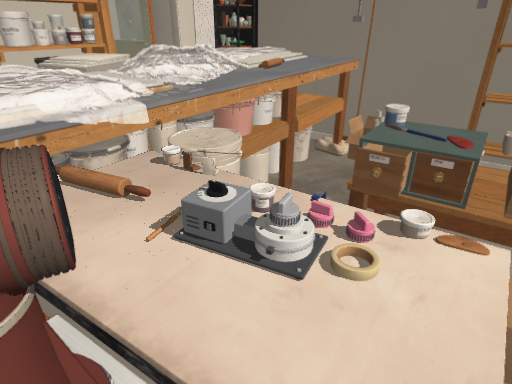

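View pics/top0.png

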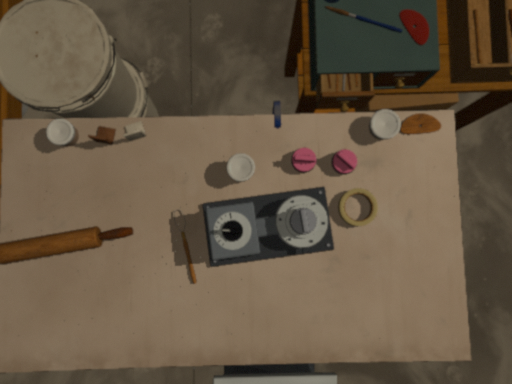

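View pics/wrist0.png

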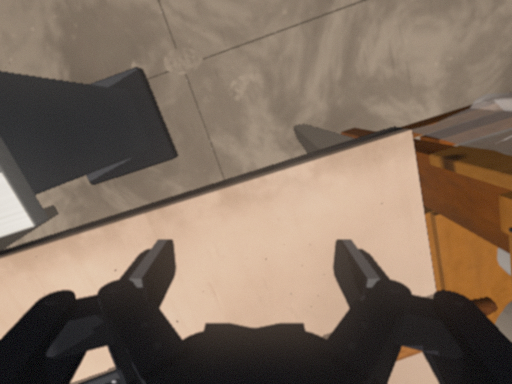

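Scene: the mill is in the middle, with the counter knob at about (217,188) and the steel cap at about (286,208). Two pink decoys are at (321,214) and (361,230). The top view has the knob at (231,231), the steel cap at (302,222) and the pink caps at (304,160) and (344,161). The wrist camera only sees the table edge. Next is a close crop.

Run:
```python
import cv2
a=cv2.imread("pics/top0.png")[175:285,165:385]; cv2.imwrite("pics/top0z.png",cv2.resize(a,None,fx=3.6,fy=3.6,interpolation=cv2.INTER_CUBIC))
a=cv2.imread("pics/scene0.png")[165:285,165:345]; cv2.imwrite("pics/scene0z.png",cv2.resize(a,None,fx=4.4,fy=4.4,interpolation=cv2.INTER_CUBIC))
```

```text
(no output)
```

View pics/top0z.png

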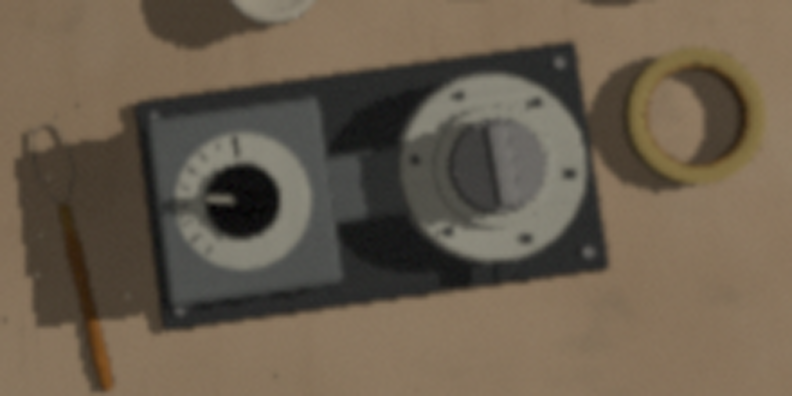

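View pics/scene0z.png

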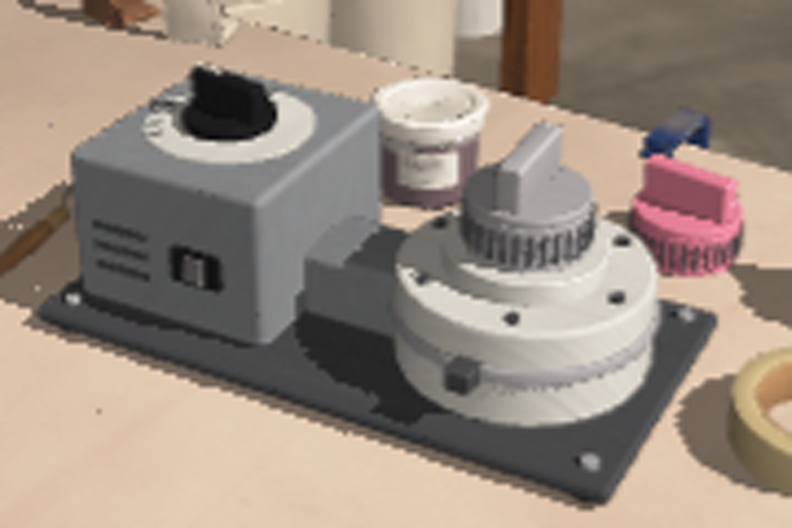

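```bash
cat > h.py <<'E'
import numpy as np, cv2, pickle
from cell import *
def snap(n,f):
    c=capture(n); cv2.imwrite(f"pics/{f}.png",c["image"][:,:,::-1]); pickle.dump(c,open(f"{f}.pkl","wb")); return c
def ld(f): return pickle.load(open(f"{f}.pkl","rb"))
def ray(c,px):
    u=cv2.undistortPoints(np.array([[px]],float),np.array(c["K"]),np.array(c["dist"]))[0,0]
    M=np.array(c["camera_from_world"]);R=M[:3,:3];t=M[:3,3]
    d=R.T@np.array([u[0],-u[1],-1.]);return -R.T@t,d/np.linalg.norm(d)
def plane(c,px,z):
    o,d=ray(c,px);return o+d*(z-o[2])/d[2]
def tri(obs):
    A=np.zeros((3,3));b=np.zeros(3);rs=[ray(c,p) for c,p in obs]
    for o,d in rs:
        P=np.eye(3)-np.outer(d,d);A+=P;b+=P@o
    X=np.linalg.solve(A,b);return X,[np.linalg.norm((np.eye(3)-np.outer(d,d))@(X-o)) for o,d in rs]
def proj(c,X):
    M=np.array(c["camera_from_world"]);p=M[:3,:3]@np.array(X)+M[:3,3]
    q=np.array([[[p[0],-p[1],-p[2]]]]);return cv2.projectPoints(q,np.zeros(3),np.zeros(3),np.array(c["K"]),np.array(c["dist"]))[0][0,0]
E
python3 - <<'E'
from h import *
t=snap("top","t0");s=snap("scene","s0")
def z(p,o,f): return [o[0]+p[0]/f-.4,o[1]+p[1]/f-.4]
T=lambda x,y:z((x,y),(165,175),3.6); S=lambda x,y:z((x,y),(165,165),4.4)
for n,p in dict(knob=(240,200),ptr=(222,199),dialtop=(236,145)).items(): print(n,plane(t,T(*p),.12))
for n,p in dict(c1=(138,103),c2=(573,43),c3=(607,267),c4=(165,327)).items(): print(n,plane(t,T(*p),.01))
print("capbar ends tri", tri([(t,T(488,124)),(s,S(551,124))]), plane(t,T(495,165),.1))
E
```

```text
knob [0.52434265 0.0991914  0.12      ]
ptr [0.5252915  0.11121716 0.12      ]
dialtop [0.56117938 0.10122491 0.12      ]
c1 [0.59868536 0.17881423 0.01      ]
c2 [ 0.63595275 -0.14453471  0.01      ]
c3 [ 0.47056374 -0.16314981  0.01      ]
c4 [0.43452733 0.16098611 0.01      ]
capbar ends tri (array([ 0.57194612, -0.06905879,  0.13499844]), [np.float64(0.0025170069537931907), np.float64(0.00251700695379314)]) [ 0.54437228 -0.07430151  0.1       ]
```

Candidates in the top view are the steel cap (302,221), pink (304,160) and pink (344,161). I choose the steel one on the pot, and the crop confirms it is grey. The mill is at about (0.535, 0.008) with yaw about 0.115. The pointer points to world +y, so the counter reads about 1.4–1.5. I'm moving to above the knob.

```bash
python3 -m inch '[[0.68,-0.8,0.14,0.9],[0.68,-0.8,0.14,0.9],[0.68,-0.8,0.14,0.9],[0.68,-0.8,0.14,0.9],[0.68,-0.8,0.14,0.9],[0.68,-0.8,0.14,0.9],[0.68,-0.8,0.14,0.9],[0.68,-0.8,0.14,0.9],[0.68,-0.8,0.14,0.9],[0.68,-0.8,0.14,0.9]]' 1 40
python3 -m inch '[[0.68,-0.8,0,0.9],[0.68,-0.8,0,0.9],[0.68,-0.8,0,0.9],[0.68,-0.8,0,0.9],[0.68,-0.8,0,0.9],[0.68,-0.8,0,0.9],[0.68,-0.8,0,0.9],[0.68,-0.8,0,0.9],[0.68,-0.8,0,0.9],[0,0,0,0]]'
python3 - <<'E'
from h import *
snap("wrist","w1");o=get_obs();print(o["joint_positions"],o["tool_pos"],o["orientation"],o["clock"],o["force"])
E
```

```text
clock: 1.5
tool_pos: [0.332, 0.2988, 0.2664]
orientation: [-1.571, -0.0, 0.633]
force: [-0.6, -0.2, -0.3]
opening: 0.0854
clock: 2.75
tool_pos: [0.4853, 0.1184, 0.266]
orientation: [-1.571, 0.0, 1.476]
force: [-0.7, 0.4, -0.6]
opening: 0.0853
[ 9.43606195e-02  2.24160286e-01 -1.50748065e-01  1.19648903e+00
  1.40924405e-04 -1.38113140e+00] [0.48458837 0.11913388 0.26604936] [-1.57017948e+00 -2.50805080e-05  1.47549197e+00] 2.8 [ 0.14690808 -0.41240383  0.65039142]
```

View pics/w1.png

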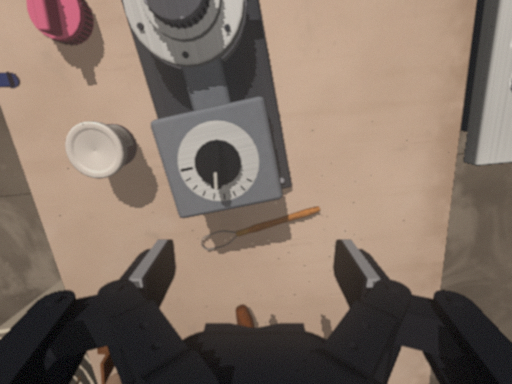

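The wrist view shows the knob at (218,160) with its pointer down towards (216,188). The longest dial mark is at left, about (186,169), and the cap is at the top, partly cut off.

Run:
```python
import cv2
a=cv2.imread("pics/w1.png")[95:225,140:300]; cv2.imwrite("pics/w1z.png",cv2.resize(a,None,fx=4.6,fy=4.6,interpolation=cv2.INTER_CUBIC))
a=cv2.imread("pics/s0.png")[175:215,185:255]; cv2.imwrite("pics/s0z.png",cv2.resize(a,None,fx=8,fy=8,interpolation=cv2.INTER_CUBIC))
```

```text
(no output)
```

View pics/w1z.png

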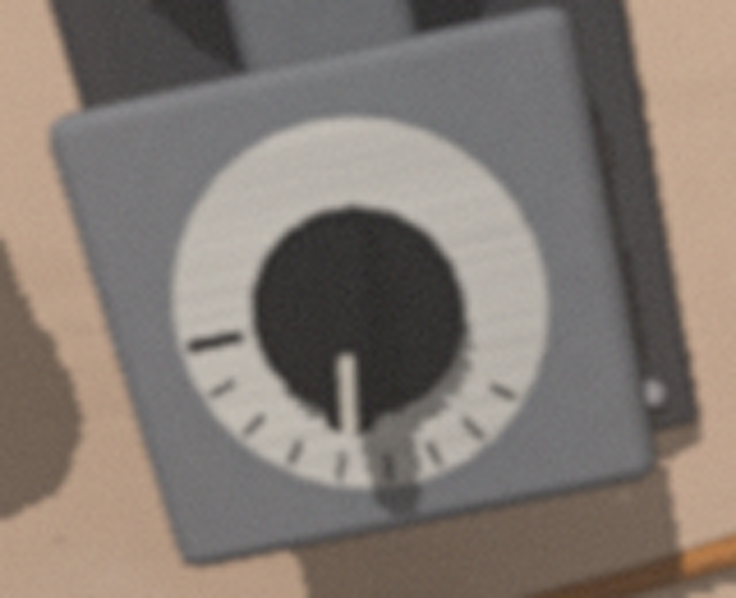

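View pics/s0z.png

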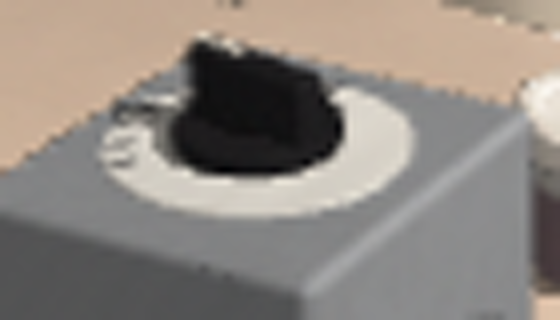

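Run:
```python
from h import *
t=ld("t0");s=ld("s0");w=ld("w1")
def zz(p,o,f): return [o[0]+(p[0]+.5)/f-.5,o[1]+(p[1]+.5)/f-.5]
W=lambda x,y:zz((x,y),(140,95),4.6);S=lambda x,y:zz((x,y),(185,175),8);T=lambda x,y:zz((x,y),(165,175),3.6)
print("dial tri3",tri([(w,W(360,302)),(s,S(259,149)),(t,T(241.5,200.5))]))
print("dial tri wt",tri([(w,W(360,302)),(t,T(241.5,200.5))]),"ws",tri([(w,W(360,302)),(s,S(259,149))]))
# pointer tip in scene (top-left end) 
print("tip tri",tri([(w,W(347,432)),(s,S(200,42))]))
a=plane(w,W(346,355),.133);b=plane(w,W(347,430),.133);d=b-a;print("ptr",a,b,"ang",np.arctan2(d[1],d[0]))
c=plane(w,W(360,302),.105);z=plane(w,W(216,341),.105);d=z-c;print("zero",c,z,np.arctan2(d[1],d[0]),np.linalg.norm(d))
P=[plane(w,W(*p),.104) for p in [(52,128),(572,10),(655,462),(190,562)]]
for i in range(4): e=P[(i+1)%4]-P[i];print(P[i],np.linalg.norm(e),np.arctan2(e[1],e[0])%(np.pi/2))
print("boxc",np.mean(P,0))
```

```text
dial tri3 (array([0.52374528, 0.09719902, 0.10691884]), [np.float64(0.001509096153244022), np.float64(0.00045266079051665156), np.float64(0.0015679961269723117)])
dial tri wt (array([0.52468527, 0.09882097, 0.09289378]), [np.float64(0.0008112665091775633), np.float64(0.000811266509177533)]) ws (array([0.52283501, 0.09572293, 0.10802052]), [np.float64(0.00014977532149921443), np.float64(0.00014977532149917333)])
tip tri (array([0.52601851, 0.12013815, 0.13524603]), [np.float64(0.00034225120555670356), np.float64(0.0003422512055567667)])
ptr [0.5239374  0.10302304 0.133     ] [0.52613723 0.12056102 0.133     ] ang 1.4460155577802798
zero [0.52338658 0.09612622 0.105     ] [0.5602495  0.10242424 0.105     ] 0.16921601126314376 0.03739706826566047
[0.59046632 0.04813471 0.104     ] 0.12558763202215278 0.11674400930240925
[0.46573354 0.03350639 0.104     ] 0.11175980871955893 0.10709771500543108
[0.45378719 0.14462587 0.104     ] 0.12448669317498963 0.12798413646024806
[0.57725573 0.16051473 0.104     ] 0.11315383005519347 0.11701577501583937
boxc [0.5218107  0.09669543 0.104     ]
```

```bash
python3 -m inch '[[0.52,-0.3,0,-0.2],[0.52,-0.29,0,0],[0.52,-0.29,0,0],[0,0,-0.9,0],[0,0,-1,0],[0,0,-1,0],[0,0,-1,0],[0,0,-1,0],[0,0,-1,0],[0,0,-0.06,0]]' 1 40
python3 - <<'E'
from h import *
snap("wrist","w2");o=get_obs();print(o["joint_positions"],o["tool_pos"],o["orientation"],o["clock"],o["force"])
E
```

```text
clock: 4.05
tool_pos: [0.5228, 0.0972, 0.1158]
orientation: [-1.568, 0.001, 1.457]
force: [-0.2, 0.2, 0.4]
opening: 0.0853
[ 4.64381407e-02  3.98366948e-01 -3.16646992e-01  8.57277973e-01
 -1.06380634e-05 -1.41027964e+00] [0.52348947 0.09730259 0.116807  ] [-1.56932167e+00  2.49538148e-04  1.45671797e+00] 4.1 [-0.94064152  1.18637633 -0.38916527]
```

View pics/w2.png

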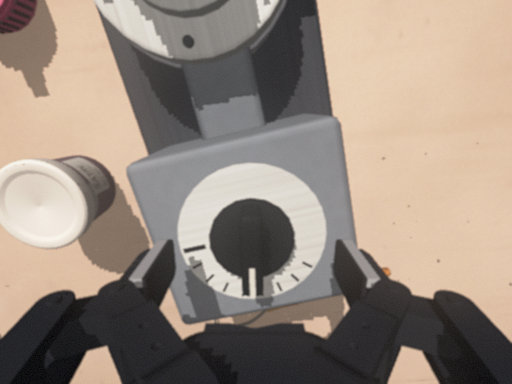

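The knob is centred between the fingers, at (252,237), with the pointer at (252,280) along the pads. Closing.

```bash
python3 -m inch '[[0,0,0,0],[0,0,0,0],[0,0,0,0],[0,0,0,0],[0,0,0,0],[0,0,0,0],[0,0,0,0],[0,0,0,0],[0,0,0,0],[0,0,0,0]]' 0 40
python3 - <<'E'
from h import *
o=get_obs();print(o["tool_pos"],o["orientation"],o["force"],o["ft_torque"])
E
```

```text
clock: 5.35
tool_pos: [0.5242, 0.0974, 0.1178]
orientation: [-1.572, 0.0, 1.457]
force: [2.2, -1.9, 6.4]
opening: 0.0111
[0.52422023 0.09737738 0.1178026 ] [-1.57223985e+00  9.96606739e-05  1.45680828e+00] [ 2.20534781 -1.88169829  6.43067958] [-0.34363356 -0.37740392 -0.00505911]
```

```bash
python3 -m inch '[[0,0,0,-1],[0,0,0,-1],[0,0,0,-1],[0,0,0,-1],[0,0,0,-1],[0,0,0,-1],[0,0,0,-1],[0,0,0,-1],[0,0,0,-1],[0,0,0,-1]]'
python3 - <<'E'
from h import *
o=get_obs();print(o["tool_pos"],o["orientation"],o["force"],o["ft_torque"])
E
```

```text
clock: 6.6
tool_pos: [0.5239, 0.0977, 0.1178]
orientation: [-1.571, -0.001, 0.406]
force: [0.6, -0.7, 6.5]
opening: 0.0107
[0.52385481 0.09771829 0.11778987] [-1.57071454e+00 -9.18281454e-04  4.06451223e-01] [ 0.62673119 -0.73504546  6.47044253] [0.03534619 0.03577209 0.05230134]
```

```bash
python3 -m inch '[[0,0,0,-1],[0,0,0,-1],[0,0,0,-0.5],[0,0,0,-0.1],[0,0,0,-0.1],[0,0,0,-0.1],[0,0,0,-0.1],[0,0,0,0],[0,0,0,0],[0,0,0,0]]'
python3 - <<'E'
from h import *
o=get_obs();print(o["tool_pos"],o["orientation"],o["force"],o["ft_torque"])
snap("wrist","w3")
E
```

```text
clock: 7.85
tool_pos: [0.5238, 0.0979, 0.1178]
orientation: [-1.57, -0.001, 0.106]
force: [-0.0, 0.9, 7.5]
opening: 0.0111
[0.52383498 0.09788426 0.11780319] [-1.57018479e+00 -8.81268377e-04  1.06477487e-01] [-0.04526434  0.88727857  7.54016252] [ 0.16878429 -0.05252384  0.13640904]
```

View pics/w3.png

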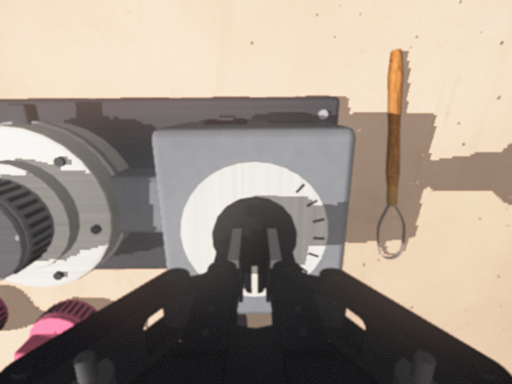

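The pointer is at (254,280), nearly along the mill's x. I'm nudging on to feel for the stop.

```bash
python3 -m inch '[[0,0,0,-0.15],[0,0,0,-0.15],[0,0,0,-0.15],[0,0,0,-0.15],[0,0,0,0],[0,0,0,0],[0,0,0,0],[0,0,0,0],[0,0,0,0],[0,0,0,0]]'
python3 - <<'E'
from h import *
o=get_obs();print(o["tool_pos"],o["orientation"],o["force"],o["ft_torque"])
E
```

```text
clock: 9.15
tool_pos: [0.5238, 0.0979, 0.1178]
orientation: [-1.57, -0.001, 0.045]
force: [0.4, -0.6, 7.8]
opening: 0.0106
[0.52384433 0.09788882 0.11782105] [-1.57037854e+00 -8.82068000e-04  4.49763693e-02] [ 0.42503203 -0.61664492  7.75089779] [ 0.02237065 -0.00743484  1.04331795]
```

Torque rose from 0.14 to 1.04 N m, so the knob is at its stop. Opening here, rising and looking.

```bash
python3 -m inch '[[0,0,0,0],[0,0,0,0],[0,0,0,0],[0,0,0,0],[0,0,0.5,0],[0,0,0.9,0],[0,0,1,0],[0,0,1,0],[0,0,1,0],[0,0,0.8,0]]' 1
python3 - <<'E'
from h import *
snap("wrist","w4");o=get_obs();print(o["tool_pos"],o["orientation"],o["force"],o["ft_torque"])
E
```

```text
clock: 10.4
tool_pos: [0.5238, 0.0975, 0.2494]
orientation: [-1.571, -0.002, 0.043]
force: [0.0, 0.3, 0.4]
opening: 0.0853
[0.52483409 0.09758063 0.25165726] [-1.57081185 -0.00474356  0.0432521 ] [0.11262048 0.11871719 2.63342023] [ 0.0090163  -0.02840354  0.01495657]
```

View pics/w4.png

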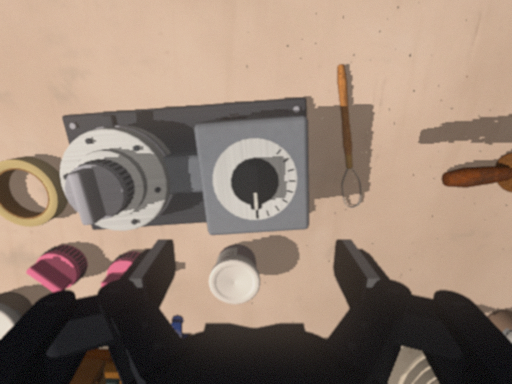

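The knob pointer is at (256,207), the dial at (255,180), and the cap bar runs from about (75,168) to (90,222). Zooming in on both.

Run:
```python
import cv2
a=cv2.imread("pics/w4.png")[110:240,50:310]; cv2.imwrite("pics/w4z.png",cv2.resize(a,None,fx=3,fy=3,interpolation=cv2.INTER_CUBIC))
a=cv2.imread("pics/t0.png")[190:255,265:340]; cv2.imwrite("pics/t0c.png",cv2.resize(a,None,fx=8,fy=8,interpolation=cv2.INTER_CUBIC))
a=cv2.imread("pics/s0.png")[185:250,250:320]; cv2.imwrite("pics/s0c.png",cv2.resize(a,None,fx=8,fy=8,interpolation=cv2.INTER_CUBIC))
```

```text
(no output)
```

View pics/w4z.png

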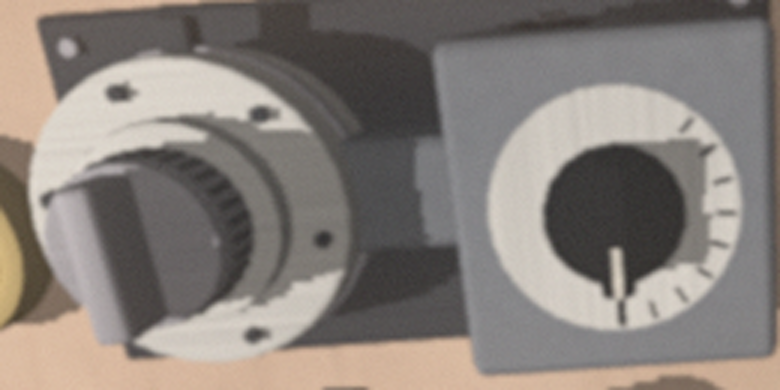

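View pics/t0c.png

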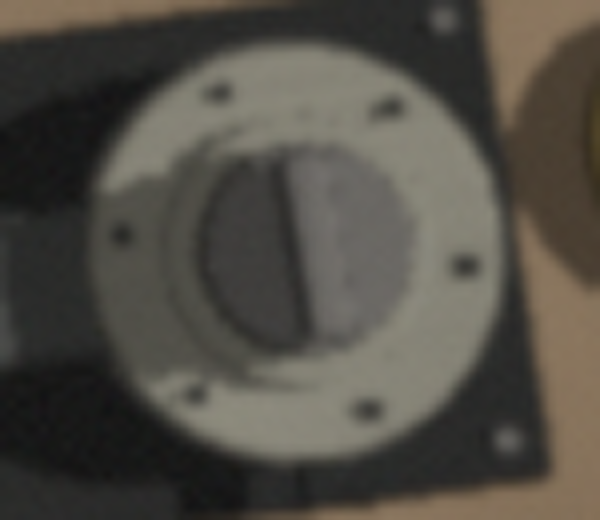

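View pics/s0c.png

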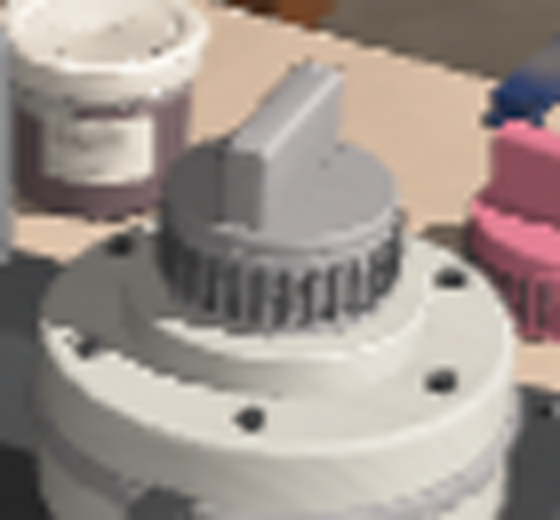

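Run:
```python
from h import *
s=ld("s0");w=ld("w4");t=ld("t0")
def zz(p,o,f): return [o[0]+(p[0]+.5)/f-.5,o[1]+(p[1]+.5)/f-.5]
W=lambda x,y:zz((x,y),(50,110),3);S=lambda x,y:zz((x,y),(250,185),8);T=lambda x,y:zz((x,y),(265,190),8)
f,e1=tri([(w,W(68,187)),(s,S(246,148))]);r,e2=tri([(w,W(115,343)),(s,S(323,68))])
print("front",f,e1[0],"rear",r,e2[0],"mid",(f+r)/2,"len",np.linalg.norm(r-f),"yaw",np.arctan2(*(r-f)[1::-1]))
f=plane(w,W(68,187),.134);r=plane(w,W(115,343),.134);print(f,r,(f+r)/2,np.arctan2(*(r-f)[1::-1]))
print("cap disc, top cam",plane(t,T(307,250),.11))
p0=plane(w,W(613,248),.133);p1=plane(w,W(618,290),.133);d=p1-p0;print("ptr",np.arctan2(d[1],d[0]))
c=plane(w,W(615,206),.105);m=plane(w,W(622,312),.105);d=m-c;print("mark",np.arctan2(d[1],d[0]),"ptr from axis",np.arctan2(*(p1-[.5238,.0973,.133])[1::-1]))
```

```text
front [ 0.51580839 -0.07941883  0.1359749 ] 0.0016625863146885948 rear [ 0.57019279 -0.07204391  0.13512845] 0.001306171555368643 mid [ 0.54300059 -0.07573137  0.13555167] len 0.0548886919313837 yaw 0.13478508130865735
[ 0.51502788 -0.0792271   0.134     ] [ 0.5695548  -0.07159253  0.134     ] [ 0.54229134 -0.07540982  0.134     ] 0.13911040000021965
cap disc, top cam [ 0.54312799 -0.07526126  0.11      ]
ptr 0.1555679112004636
mark 0.1070580049720774 ptr from axis 0.14163404016833414
```

Counter: the pointer lies on the longest mark (about 0.14 against 0.11 ±0.05 rad), consistent with the felt stop. Cap bar: centre (0.543,-0.0757), top z 0.1355 (the text says 0.134), length 55 mm, yaw 0.137, which agrees with the text. Going there.

```bash
python3 -m inch '[[0.1,-0.9,0,0.3],[0.1,-0.9,0,0.3],[0.1,-0.9,0,0.3],[0.1,-0.9,0,0],[0.1,-0.9,0,0],[0.1,-0.9,0,0],[0.1,-0.9,0,0],[0.06,-0.63,0,0],[0,0,-1,0],[0,0,-1,0]]' 1
python3 - <<'E'
from h import *
snap("wrist","w5");o=get_obs();print(o["tool_pos"],o["orientation"],o["force"],o["ft_torque"])
E
```

```text
clock: 11.7
tool_pos: [0.5428, -0.076, 0.197]
orientation: [-1.571, -0.001, 0.137]
force: [0.4, 0.6, -0.8]
opening: 0.0853
[ 0.54097129 -0.07540553  0.19373811] [-1.56912381  0.00357304  0.13725925] [-1.40367184  1.25218665 -3.44549321] [0.01127076 0.08384013 0.03088023]
```

View pics/w5.png

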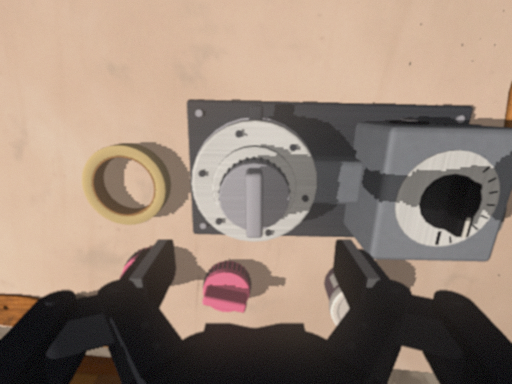

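The cap bar is centred at (254,203), between the fingers. The knob pointer at (468,227) looks off the long mark at (438,238). That may be parallax, so I'll check it.

Run:
```python
from h import *
w=ld("w5")
a=cv2.imread("pics/w5.png")[140:260,380:512]; cv2.imwrite("pics/w5z.png",cv2.resize(a,None,fx=5,fy=5,interpolation=cv2.INTER_CUBIC))
for ang in (0.115,0.0,-.2):
  u=np.array([np.cos(ang),np.sin(ang),0]);c=np.array([.5238,.0973,0])
  for h,l in ((.133,0.006),(.133,.024),(.105,.03),(.105,.042)): print(ang,h,l,((proj(w,c+u*l+[0,0,h])-[380,140])*5).round())
```

```text
0.115 0.133 0.006 [432. 391.]
0.115 0.133 0.024 [405. 490.]
0.115 0.105 0.03 [289. 451.]
0.115 0.105 0.042 [275. 509.]
0.0 0.133 0.006 [427. 391.]
0.0 0.133 0.024 [389. 489.]
0.0 0.105 0.03 [271. 450.]
0.0 0.105 0.042 [250. 507.]
-0.2 0.133 0.006 [421. 389.]
-0.2 0.133 0.024 [362. 483.]
-0.2 0.105 0.03 [241. 443.]
-0.2 0.105 0.042 [209. 498.]
```

View pics/w5z.png

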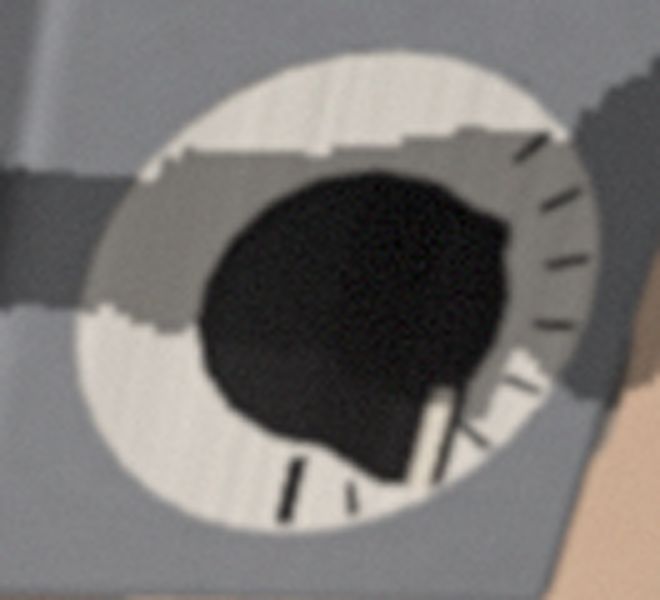

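Run:
```python
from h import *
for f,pb,mb,th in (("w4",(248,270,190,213),(250,265,208,222),0),("w5",(459,472,216,238),(432,443,228,248),0)):
    c=ld(f);g=cv2.cvtColor(c["image"],cv2.COLOR_RGB2GRAY).astype(float)
    out=[]
    for (x0,x1,y0,y1),bright,h in ((pb,1,.133),(mb,0,.105)):
        pts=[]
        for y in range(y0,y1):
            r=g[y,x0:x1]; 
            if bright: wt=np.clip(r-np.median(g[y0:y0+3,x0:x1])-60,0,None) 
            else: wt=np.clip(140-r,0,None)
            pts.append((y,wt.sum(),(wt*np.arange(x0,x1)).sum()/max(wt.sum(),1e-9)))
        print(f,"ptr" if bright else "mark",[(p[0],int(p[1]),round(p[2],1)) for p in pts])
        out.append(pts)
```

```text
w4 ptr [(190, 0, np.float64(0.0)), (191, 0, np.float64(0.0)), (192, 3, np.float64(255.0)), (193, 138, np.float64(254.9)), (194, 208, np.float64(254.9)), (195, 210, np.float64(255.0)), (196, 207, np.float64(255.1)), (197, 201, np.float64(255.1)), (198, 205, np.float64(255.2)), (199, 223, np.float64(255.3)), (200, 285, np.float64(258.1)), (201, 422, np.float64(261.2)), (202, 596, np.float64(262.4)), (203, 765, np.float64(262.8)), (204, 949, np.float64(261.9)), (205, 1092, np.float64(260.9)), (206, 1133, np.float64(260.4)), (207, 1163, np.float64(260.4)), (208, 1261, np.float64(260.2)), (209, 1500, np.float64(259.4)), (210, 1603, np.float64(258.6)), (211, 1566, np.float64(258.1)), (212, 1555, np.float64(258.0))]
w4 mark [(208, 161, np.float64(254.9)), (209, 0, np.float64(0.0)), (210, 23, np.float64(256.8)), (211, 70, np.float64(256.6)), (212, 76, np.float64(256.6)), (213, 72, np.float64(256.6)), (214, 64, np.float64(256.6)), (215, 77, np.float64(256.8)), (216, 75, np.float64(256.9)), (217, 32, np.float64(257.0)), (218, 0, np.float64(0.0)), (219, 0, np.float64(0.0)), (220, 10, np.float64
[... 629 characters left out ...]
35, 808, np.float64(466.0)), (236, 885, np.float64(465.2)), (237, 1066, np.float64(464.2))]
w5 mark [(228, 124, np.float64(440.8)), (229, 0, np.float64(0.0)), (230, 0, np.float64(0.0)), (231, 3, np.float64(439.0)), (232, 133, np.float64(439.1)), (233, 189, np.float64(438.8)), (234, 192, np.float64(438.6)), (235, 175, np.float64(438.4)), (236, 175, np.float64(438.1)), (237, 184, np.float64(437.8)), (238, 185, np.float64(437.6)), (239, 178, np.float64(437.4)), (240, 174, np.float64(437.1)), (241, 176, np.float64(436.9)), (242, 186, np.float64(436.7)), (243, 139, np.float64(436.5)), (244, 23, np.float64(436.4)), (245, 0, np.float64(0.0)), (246, 0, np.float64(0.0)), (247, 24, np.float64(436.2))]
```

Run:
```python
from h import *
c=ld("w4")
A=lambda p,q,h:(lambda d:np.arctan2(d[1],d[0]))(plane(c,q,h)-plane(c,p,h))
print("ptr",A((254.9,193.5),(255.3,199),.133),"mark",A((256.6,211.5),(256.97,216.5),.105))
c=ld("w5")
print("w5 mark",A((438.8,233),(436.7,242),.105),"ptr",A((467.8,220),(464,237),.133))
```

```text
ptr 0.11258234651724765 mark 0.11418353288957099
w5 mark 0.1224650027892414 ptr 0.1597333903910984
```

The sub-pixel fit gives pointer 0.113 and mark 0.114, so the counter is at zero. Descending onto the cap bar and closing.

```bash
python3 -m inch '[[0,0,-0.6,0],[0,0,-0.9,0],[0,0,-0.9,0],[0,0,-0.6,0],[0,0,-0.2,0],[0,0,0,0],[0,0,0,0],[0,0,0,0],[0,0,0,0],[0,0,0,0]]' 1
python3 -m inch '[[0,0,0,0],[0,0,0,0],[0,0,0,0],[0,0,0,0],[0,0,0,0],[0,0,0,0],[0,0,0,0],[0,0,0,0],[0,0,0,0],[0,0,0,0]]' 0 50
python3 - <<'E'
from h import *
snap("wrist","w6");o=get_obs();print(o["tool_pos"],o["orientation"],o["force"],o["ft_torque"])
E
```

```text
clock: 13.0
tool_pos: [0.5426, -0.0757, 0.1174]
orientation: [-1.571, -0.0, 0.138]
force: [0.4, -0.1, -0.1]
opening: 0.0854
clock: 14.25
tool_pos: [0.5426, -0.0758, 0.1174]
orientation: [-1.571, -0.0, 0.137]
force: [0.7, -0.8, 1.6]
opening: 0.0129
[ 0.54263148 -0.07576548  0.1173959 ] [-1.57090028e+00 -1.51976496e-04  1.37494953e-01] [-0.98493957 -0.66286954  1.8745858 ] [-0.00537767  0.07844265 -0.03955841]
```

View pics/w6.png

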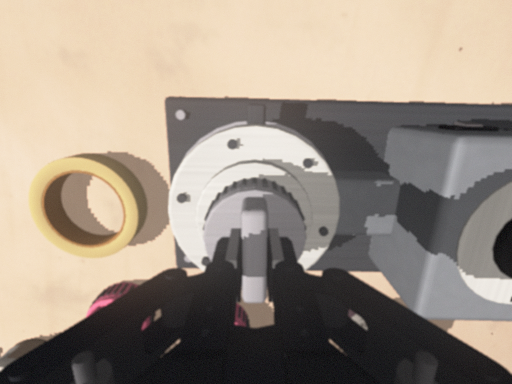

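```bash
python3 -m inch '[[0,0,0,0.4],[0,0,0,0.4],[0,0,0,0.4],[0,0,0,0.4],[0,0,0,0.4],[0,0,0,0],[0,0,0,0],[0,0,0,0],[0,0,0,0],[0,0,0,0]]'
python3 - <<'E'
from h import *
o=get_obs();print(o["tool_pos"],o["orientation"],o["force"],o["ft_torque"])
E
```

```text
clock: 15.55
tool_pos: [0.5429, -0.076, 0.1175]
orientation: [-1.572, -0.0, 0.347]
force: [2.1, -4.7, 2.0]
opening: 0.0127
[ 0.54290263 -0.0760413   0.11748961] [-1.57162423e+00 -4.10919888e-04  3.46551958e-01] [ 2.0609929  -4.69336262  2.00125645] [-0.9714059  -0.57686962 -1.56936729]
```

Torque of -1.57 N m means a stop counter-clockwise, so the cap loosens clockwise. Turning clockwise to about 1.5 rad from the start.

```bash
python3 -m inch '[[0,0,0,-0.7],[0,0,0,-0.7],[0,0,0,-0.8],[0,0,0,-0.8],[0,0,0,-0.8],[0,0,0,-0.8],[0,0,0,-0.8],[0,0,0,-0.8],[0,0,0,0],[0,0,0,0]]'
python3 - <<'E'
from h import *
o=get_obs();print(o["tool_pos"],o["orientation"],o["force"],o["ft_torque"])
E
```

```text
clock: 16.8
tool_pos: [0.5421, -0.0748, 0.1173]
orientation: [-1.57, 0.001, -0.299]
force: [0.2, 1.1, 5.1]
opening: 0.013
[ 0.54211205 -0.0747868   0.11734708] [-1.56967257e+00  1.07299196e-03 -2.98958308e-01] [0.20235015 1.11898401 5.14741413] [ 0.20040507  0.03923306 -0.03160303]
```

Free this way: torque is only -0.03 N m at 0.44 rad past the start. Going on.

```bash
python3 -m inch '[[0,0,0,-1],[0,0,0,-1],[0,0,0,-1],[0,0,0,-1],[0,0,0,-1],[0,0,0,-1],[0,0,0,-1],[0,0,0,-1],[0,0,0,-1],[0,0,0,-1]]'
python3 - <<'E'
from h import *
o=get_obs();print(o["tool_pos"],o["orientation"],o["force"],o["ft_torque"])
snap("wrist","w7");
E
```

```text
clock: 18.05
tool_pos: [0.5423, -0.0749, 0.1173]
orientation: [-1.571, 0.001, -1.349]
force: [0.4, 1.4, 4.1]
opening: 0.0127
[ 0.54225551 -0.07485529  0.11734185] [-1.57097399e+00  1.28338535e-03 -1.34933556e+00] [0.44654523 1.44824295 4.08034992] [ 0.18351942 -0.19815838  0.1056065 ]
```

View pics/w7.png

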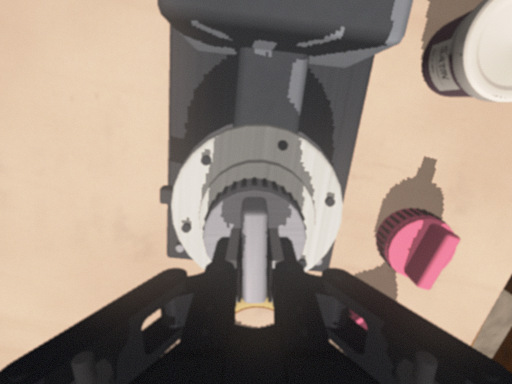

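The bar turned with the gripper and is vertical in the image at (255,250). Lifting slowly.

```bash
python3 -m inch '[[0,0,0.08,0],[0,0,0.08,0],[0,0,0.08,0],[0,0,0.08,0],[0,0,0.08,0],[0,0,0.08,0],[0,0,0.08,0],[0,0,0.08,0],[0,0,0.08,0],[0,0,0,0]]'
python3 - <<'E'
from h import *
o=get_obs();print(o["tool_pos"],o["orientation"],o["force"],o["ft_torque"])
snap("scene","s1");
E
```

```text
clock: 19.35
tool_pos: [0.5425, -0.0758, 0.1356]
orientation: [-1.571, -0.0, -1.35]
force: [1.6, 1.5, 0.7]
opening: 0.0129
[ 0.54249975 -0.07584279  0.13556898] [-1.57083260e+00 -2.54065466e-04 -1.34959981e+00] [1.63196432 1.47799685 0.67470534] [ 0.32483184 -0.44106386  0.01956892]
```

View pics/s1.png

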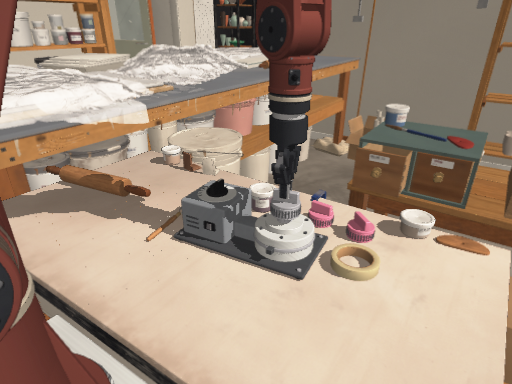

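18 mm up with no resistance: the cap is coming off at about (287,207). Raising to 10 cm.

```bash
python3 -m inch '[[0,0,0.3,0],[0,0,0.4,0],[0,0,0.5,0],[0,0,0.5,0],[0,0,0.5,0],[0,0,0.5,0],[0,0,0.4,0],[0,0,0.2,0],[0,0,0,0],[0,0,0,0]]'
python3 -m inch '[[0,0,0,0],[0,0,0,0],[0,0,0,0],[0,0,0,0],[0,0,0,0],[0,0,0,0],[0,0,0,0],[0,0,0,0],[0,0,0,0],[0,0,0,0]]'
python3 - <<'E'
from h import *
o=get_obs();print(o["tool_pos"],o["orientation"],o["force"],o["ft_torque"])
snap("scene","s2");snap("wrist","w8");snap("top","t2")
a=cv2.imread("pics/s2.png")[135:285,165:345]; cv2.imwrite("pics/s2z.png",cv2.resize(a,None,fx=4,fy=4,interpolation=cv2.INTER_CUBIC))
E
```

```text
clock: 20.65
tool_pos: [0.5423, -0.0757, 0.2174]
orientation: [-1.571, 0.0, -1.35]
force: [0.1, 0.3, -0.6]
opening: 0.0125
clock: 21.9
tool_pos: [0.5425, -0.0757, 0.2178]
orientation: [-1.571, -0.0, -1.349]
force: [0.5, -0.4, -1.6]
opening: 0.0129
[ 0.54254198 -0.07571716  0.21778872] [-1.57084136e+00 -9.05475470e-06 -1.34949143e+00] [ 0.46385161 -0.44285319 -1.57176686] [-0.04578824 -0.00563883  0.03207747]
```

View pics/s2z.png

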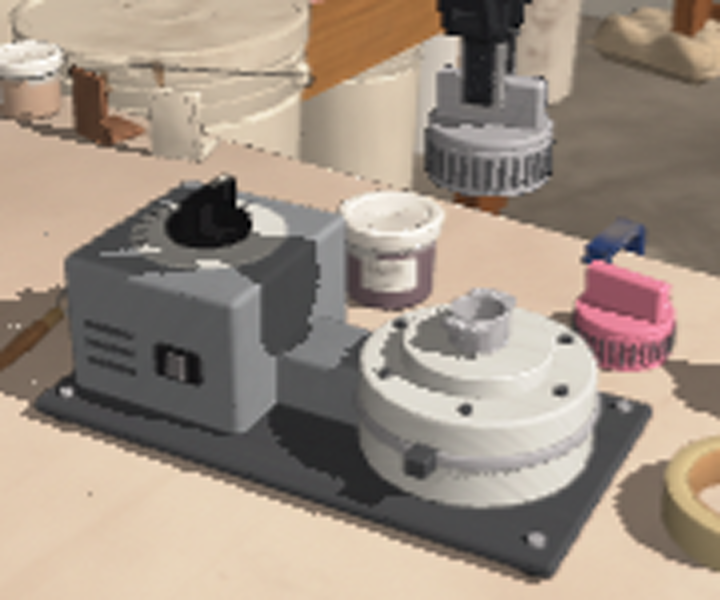

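View pics/w8.png

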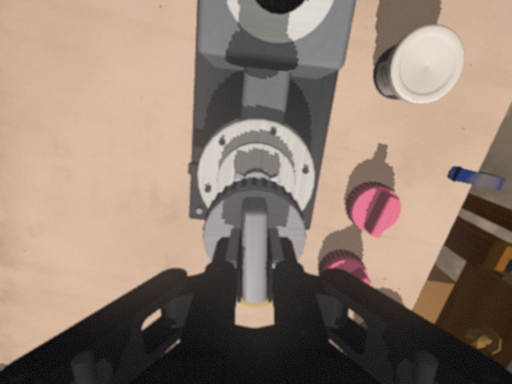

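View pics/t2.png

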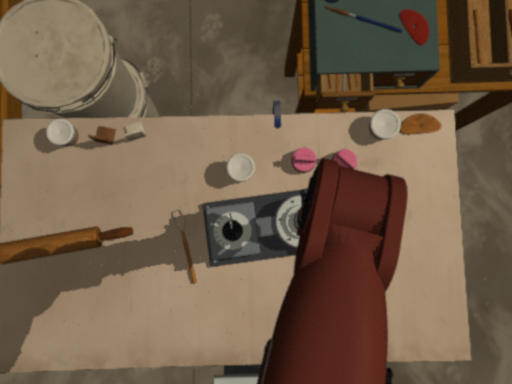

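Run:
```python
from h import *
s=ld("s2");M=np.array(s["camera_from_world"]);cp=-M[:3,:3].T@M[:3,3]
c=np.array([.5425,-.0757]);u=cp[:2]-c;u/=np.linalg.norm(u);e=np.r_[c+u*.032,0]
for z in (.17,.18,.19): print(z,proj(s,e+[0,0,z]), "seen", (165+489/4, 135+194/4))
for l in (.041,-.041): pass
a,b=ld("t0")["image"],ld("t2")["image"]
for n,(x0,x1,y0,y1) in dict(tub=(222,260,150,186),loop=(170,200,205,288)).items():
    print(n,cv2.phaseCorrelate(*[cv2.cvtColor(i[y0:y1,x0:x1],cv2.COLOR_RGB2GRAY).astype(np.float32) for i in (a,b)]))
a,b=ld("s0")["image"],ld("s2")["image"];print("tape",cv2.phaseCorrelate(*[cv2.cvtColor(i[238:285,325:388],cv2.COLOR_RGB2GRAY).astype(np.float32) for i in (a,b)]))
hand_in()
```

```text
0.17 [284.9340087  190.29248171] seen (287.25, 183.5)
0.18 [285.13198337 185.76285406] seen (287.25, 183.5)
0.19 [285.33258405 181.17701866] seen (287.25, 183.5)
tub ((0.16621843722856156, -0.06574979597656139), 1.0163502004411487)
loop ((0.001975052267118471, 0.173143000708464), 0.6071308275505348)
tape ((0.004544467108530625, 0.0037629344484990668), 0.9988867250892023)
the job is handed in; nothing more can be done
```

I turned the counter to zero first, then freed the cap and lifted it off. The job is handed in, with the gripper still holding the cap level about 10 cm above the pot. It used about 22 s of the 51 s allowed.

- **Counter:** I turned the knob clockwise until it met the zero stop, where the torque rose from 0.14 to 1.04 N m. The overhead wrist view then put the pointer at 0.113 rad and the zero mark at 0.114 rad. A later oblique view suggested the pointer was about 0.04 rad off the mark. I put that down to viewing angle and left the knob alone.
- **Cap:** Turning it counter-clockwise hit a stop at -1.57 N m, so I turned it clockwise to about 1.5 rad from its start. It came off with no resistance.
- **Cap height:** The gripper rose 100 mm. The scene camera put the skirt at about 0.185 m, against the 0.180 m aimed for. That is close to what the calibration allows, though it could also be a few mm of slip.
- **Tub, loop tool and tape:** The before and after images show shifts of under 0.2 pixel for all three. The loop tool's match was weaker than the others because the arm's shadow fell near it.

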